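# Sort the upright wax carvers into the cradles of their length

## Task

The short and the long wax carver have been left standing in the white stand. Take each one out and lay it flat, fully down inside the empty cradle of its own length (either way round); fingers fit in a cradle only beside the carver's middle, so lay it on the bench and take it again by the middle first. Leave the medium carver in its cradle, the brush in the stand and everything else on the bench undisturbed.

Things in the scene. Friction and masses are not known exactly. Their poses are not given: they have to be found in the camera images.
- carver_short: short wax carver with its cap on: square bar 20 x 20 mm in section and 110 mm long, white, blue cap (22 mm) on one end, grey bands near the other; about 77 g. Origin at the centre of its plain end (foot), its z axis runs along its length to the capped end. At the start it stands upright, cap up, in a well of the stand; which well varies.
- carver_short_mid (a point): centre of the short carver's bar (55 mm from its foot), axes as the carver's
- cradle_short: short cradle, fixed: trough open at the top, grey floor, aluminium walls. Inside 122 x 30 mm, floor 6 mm above the bench, walls 7 mm thick, tops 28 mm above the bench. Both side walls are missing over the middle 50 mm, as room for fingers. Outside 136 x 44 mm. Origin on the bench under its centre, x along the trough, z up. Cradles differ only in length; which lies where varies.
- cradle_short_seat (a point): centre of the short cradle's inner floor (6 mm above the bench, also between the gaps in the side walls), axes as the cradle's; the middle of a carver lying in it is 10 mm above, its top 2 mm below the wall tops
- carver_medium: medium wax carver with its cap on: square bar 20 x 20 mm in section and 130 mm long, white, blue cap (22 mm) on one end, grey bands near the other; about 91 g. Origin at the centre of its plain end (foot), its z axis runs along its length to the capped end. At the start it lies flat in the medium cradle, and is to stay there.
- carver_medium_mid (a point): centre of the medium carver's bar (65 mm from its foot), axes as the carver's
- cradle_medium: medium cradle, fixed: trough open at the top, grey floor, aluminium walls. Inside 142 x 30 mm, floor 6 mm above the bench, walls 7 mm thick, tops 28 mm above the bench. Both side walls are missing over the middle 50 mm, as room for fingers. Outside 156 x 44 mm. Origin on the bench under its centre, x along the trough, z up. Cradles differ only in length; which lies where varies.
- cradle_medium_seat (a point): centre of the medium cradle's inner floor (6 mm above the bench, also between the gaps in the side walls), axes as the cradle's; the middle of a carver lying in it is 10 mm above, its top 2 mm below the wall tops
- carver_long: long wax carver with its cap on: square bar 20 x 20 mm in section and 150 mm long, white, blue cap (22 mm) on one end, grey bands near the other; about 105 g. Origin at the centre of its plain end (foot), its z axis runs along its length to the capped end. At the start it stands upright, cap up, in a well of the stand; which well varies.
- carver_long_mid (a point): centre of the long carver's bar (75 mm from its foot), axes as the carver's
- cradle_long: long cradle, fixed: trough open at the top, grey floor, aluminium walls. Inside 162 x 30 mm, floor 6 mm above the bench, walls 7 mm thick, tops 28 mm above the bench. Both side walls are missing over the middle 50 mm, as room for fingers. Outside 176 x 44 mm. Origin on the bench under its centre, x along the trough, z up. Cradles differ only in length; which lies where varies.
- cradle_long_seat (a point): centre of the long cradle's inner floor (6 mm above the bench, also between the gaps in the side walls), axes as the cradle's; the middle of a carver lying in it is 10 mm above, its top 2 mm below the wall tops
- stand: white stand block, fixed, 180 x 50 mm, 91 mm high, with three square wells 26 mm wide and 85 mm deep (floors 6 mm above the bench) in a row along its x axis at x = -62, 0 and +62 mm. Origin on the bench under its centre. The carvers stick out of it by 25 mm (short) and 65 mm (long), the brush by 50 mm.
- brush: bystander, to be left alone: round wooden brush with steel ferrule, 18 mm thick, 135 mm long, standing in the remaining well of the stand; origin at its lower end
- jar: bystander, to be left alone: blue-green glass beaker, 68 mm across, 75 mm high; origin under its centre
- cup: bystander, to be left alone: purple cup with instruments in it, 80 mm across, about 155 mm high; origin under its centre
- dish: bystander, to be left alone: white dish of wax, 90 x 130 mm, 22 mm high; origin under its centre
- cast: bystander, to be left alone: plaster cast of a dental arch, 60 x 66 mm, 28 mm high; origin under its centre
- puck: bystander, to be left alone: black stepped disc, 76 mm across, 26 mm high; origin under its centre
- flask: bystander, to be left alone: amber bottle with white cap, 52 mm across, 110 mm high; origin under its centre

How it is judged:
At the end, for the whole second after the job is handed in: The short, medium and long carvers each lie flat at rest on the floor of the cradle of their own length: middle within 10 mm along and 8 mm across of the cradle's centre, 7 to 12.5 mm above its floor, within 0.15 rad of its direction (x of carver_short_mid in the frame of cradle_short_seat between -0.01 and 0.01 m and y of carver_short_mid in the frame of cradle_short_seat between -0.008 and 0.008 m and z of carver_short_mid in the frame of cradle_short_seat between 0.007 and 0.0125 m and angle between the z axis of carver_short and the x axis of cradle_short_seat, either way round below 0.15 rad and linear speed of each of carver_short, carver_medium, carver_long below 0.02 m/s and angular speed of each of carver_short, carver_medium, carver_long below 0.2 rad/s and x of carver_medium_mid in the frame of cradle_medium_seat between -0.01 and 0.01 m and y of carver_medium_mid in the frame of cradle_medium_seat between -0.008 and 0.008 m and z of carver_medium_mid in the frame of cradle_medium_seat between 0.007 and 0.0125 m and angle between the z axis of carver_medium and the x axis of cradle_medium_seat, either way round below 0.15 rad and x of carver_long_mid in the frame of cradle_long_seat between -0.01 and 0.01 m and y of carver_long_mid in the frame of cradle_long_seat between -0.008 and 0.008 m and z of carver_long_mid in the frame of cradle_long_seat between 0.007 and 0.0125 m and angle between the z axis of carver_long and the x axis of cradle_long_seat, either way round below 0.15 rad); the robot touches nothing.
It fails at once if the medium carver is disturbed (moved over 20 mm) (distance of carver_medium_mid from where it was at the start of the episode above 0.02 m).
It fails at once if disturbed (moved over 25 mm or tipped over): the brush (distance of brush from where it was at the start of the episode above 0.025 m or angle between brush's own z axis and vertical above 0.4 rad).
It fails at once if disturbed (moved over 25 mm or tipped over): the jar, the cup, the dish (distance of any of jar, cup, dish from where it was at the start of the episode above 0.025 m or angle between any of jar, cup, dish's own z axis and vertical above 0.4 rad).
It fails at once if disturbed (moved over 25 mm or tipped over): the cast, the puck, the flask (distance of any of cast, puck, flask from where it was at the start of the episode above 0.025 m or angle between any of cast, puck, flask's own z axis and vertical above 0.4 rad).
It also fails if it takes over 72 s, if anything falls off the work surface, if the arm or the gripper's body presses on something with over 40 N, if the wrist force passes 120 N, or if a joint passes its speed limit or range.

## Robot

A 7-joint arm with a two-finger parallel gripper is mounted at the origin on the work surface. World frame = base frame: x ahead of the robot, y to its left, z up, the work surface at z = 0. Lengths are in m, angles in rad, forces in N, time in s.
With the tool pointing down it reaches from about 0.4 to 0.875 m from the base axis. Payload 19.3 kg.
Tool frame: the origin (TCP) lies at the very end of the fingers, on their centre line; the grasp point (between the pads) lies 19 mm behind it; z points along the fingers, y is the direction in which the jaws open and shut (so a half turn about z gives the same grasp; the last joint's range is limited). The gripper opens to 85 mm and grips with 20 to 120 N. Pads are 22 mm wide; open, the fingers measure 114 mm over their backs; the gripper's body (76 mm by 85 mm) begins 54 mm behind the grasp point. The pads swing forward as they close: fully open they stand 13 mm farther back than shut.
Start: joints at [1.113, 0.521, -0.036, 1.599, 0.021, 1.021, -0.113], TCP at [0.236, -0.579, 0.231] pointing down, gripper open.
Joint ranges: [-2.91, 2.91], [-0.3, 2.13], [-1.5, 1.42], [0.17, 2.43], [-1.26, 4.41], [0.16, 1.93], [-2.52, 2.52]. Speed limits (rad/s): [1.89, 1.89, 2.39, 2.39, 3.01, 3.01, 3.01].

## Interface

Orientations are given as [roll, pitch, yaw] about the fixed x, y, z axes, in that order (R = Rz(yaw) Ry(pitch) Rx(roll)).
In Python, from workcell import bot, grab_frame, calibration, workorder gives the robot as it stands.
- The arm moves only by the tool move_arm, never from a script. Its arguments are lists of equal length, an entry for each row: "jaw": the closure in counts, from 0 (fully open) to 255 (shut); "dp": the shift along the tool's x, y, z in units of 800 mm (1.0 is 800 mm), a list of three; "rotation": the turn, a rotation vector about the tool's x, y, z in units of pi rad (1.0 is pi rad), a list of three. In form: {"jaw": [jaw, ...], "dp": [[dx, dy, dz], ...], "rotation": [[rx, ry, rz], ...]}. A call has 1 to 10 rows; each row shifts and turns the commanded pose from where the row before left it, along the tool's axes as they then stand; what a row does not reach is not made up. A row lasts 1/8 s, in which the tool goes at most 62.5 mm and 10.7 degrees, less where a joint would pass 70% of its speed; a pose out of reach is approached as far as the arm can. A call with a number of a shift or a turn outside -1 to 1 is refused whole. A call with a gripper value outside its range is refused whole. The fingers move at their own pace and stop on an object; "squeeze" is the grip in N (left out, the last holds). Time passes only in rows, so rows that do not move let the fingers close. It gives the time, the measured TCP pose, the force and the opening at its end, in the units of the state.
- bot.observe(): the state, without advancing time (a new reading comes with each control period).
- grab_frame(name): name is "scene" or "top"; returns the picture (420x560x3 uint8, blue, green, red); there is no depth.
- calibration(name): a dict with "camera_matrix" (3x3 intrinsics, pixels), "T" (4x4, takes a point from camera to world coordinates). Camera axes: x right, y down, z forward; pixel columns grow to the right and rows downward; lengths in m; the calibration is good to about 2 mm. A picture is of the moment at which its call begins. calibration takes no time and is no camera call.
- workorder.job_done(): hands the job in, once; it reports no verdict.
The state is a dict: "clock": time; "qpos": joint angles; "qd": joint speeds; "joint_efforts": joint torques, N m; "position": TCP position; "tool_rot": TCP orientation; "force": force on the tool from outside, world axes, zero at the start; "moment": the same for the moment, N m; "grip_width": finger opening in m.
Only numpy, scipy, OpenCV 4.12 (cv2) and the standard library are available. Lean on these libraries where they do the work, as an engineer would, in place of code of your own. Each camera call takes 0.05 s, during which the arm holds its last target. There are 200 camera calls.

## Working session

There is one attempt and no reset: what is moved stays moved. The work goes in short steps, Python scripts to look and compute and a tool call to move; the robot and the scene stay as the last step left them, time stands still between calls to the robot, and variables do not carry over. Pictures are saved under pics/ and viewed, about 8 in all and at most 12, crops included, and the job is handed in when it is done.

Besides the shell and the picture viewer there is one more tool, called after ">>>" in YAML: its name, and indented under it one key for each argument. move_arm: Moves the arm, as the interface text tells. Shifts and turns lie within -1 to 1; 1 stands for 800 mm of shift or pi rad of turn. Its arguments: {"type":"object","properties":{"jaw":{"type":"array","items":{"type":"number"}},"dp":{"type":"array","items":{"type":"array","items":{"type":"number","minimum":-1,"maximum":1}}},"rotation":{"type":"array","items":{"type":"array","items":{"type":"number","minimum":-1,"maximum":1}}},"squeeze":{"type":"number"}},"required":["jaw","dp","rotation"]}

```bash
ls; mkdir -p pics; python3 - <<'E'
from workcell import bot, grab_frame, calibration
import cv2
print(bot.observe())
for n in("scene","top"):
    f=grab_frame(n); cv2.imwrite(f"pics/{n}0.png",f); c=calibration(n); print(n,c["camera_matrix"],c["T"])
E
```

```text
pics
{'clock': 0.0, 'qpos': array([ 1.11275894,  0.5220322 , -0.0363073 ,  1.60004228,  0.0211928 ,
        1.02109876, -0.1128266 ]), 'qd': array([ 0.00108974,  0.00082092, -0.00105229, -0.0010052 , -0.0007881 ,
       -0.00027467,  0.00023708]), 'joint_efforts': array([-6.32136616e-04, -9.27068567e+01,  1.97963633e+00, -3.69920182e+01,
        1.78308453e-02,  8.13903665e-03,  2.29773013e-05]), 'position': array([ 0.23618548, -0.57826544,  0.23070236]), 'tool_rot': array([-3.14040025e+00,  9.05605984e-05,  3.87780288e-01]), 'force': array([-0.14459924,  0.09372215, -0.30245215]), 'moment': array([ 0.02039723, -0.00813393,  0.00268666]), 'grip_width': 0.08516355466300438}
scene [[450.76473187   0.         287.7881048 ]
 [  0.         450.76473187 209.04704247]
 [  0.           0.           1.        ]] [[-0.7628154   0.54020737 -0.35537116  0.8986977 ]
 [ 0.64654664  0.64528337 -0.4069236   0.4397732 ]
 [ 0.00949197 -0.54017162 -0.84150135  0.95199774]
 [ 0.          0.          0.          1.        ]]
top [[463.96500424   0.         283.78203431]
 [  0.         463.96500424 223.64616336]
 [  0.           0.           1.        ]] [[-0.00600484 -0.98607819  0.16617384  0.34254408]
 [-0.99991807  0.00779957  0.01014987  0.00241887]
 [-0.01130465 -0.16609928 -0.98604424  1.26426857]
 [ 0.          0.          0.          1.        ]]
```

View pics/scene0.png

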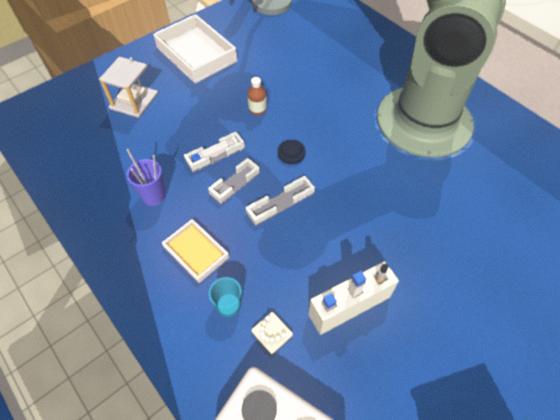

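View pics/top0.png

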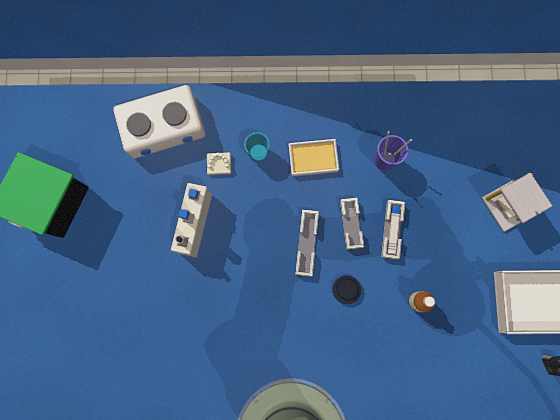

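```bash
cat > h.py <<'E'
import numpy as np, cv2
from workcell import bot, grab_frame, calibration
from scipy.spatial.transform import Rotation as R
C={n:calibration(n) for n in("scene","top")}
def ray(n,p):
    K,T=C[n]["camera_matrix"],C[n]["T"]
    return T[:3,3],T[:3,:3]@np.linalg.solve(K,[p[0],p[1],1])
def at(n,p,z):
    o,d=ray(n,p); return o+d*(z-o[2])/d[2]
def tri(ps,pt):
    (a,d),(b,e)=ray("scene",ps),ray("top",pt)
    s=np.linalg.lstsq(np.c_[d,-e],b-a,rcond=None)[0]
    p,q=a+s[0]*d,b+s[1]*e
    return (p+q)/2,np.linalg.norm(p-q)
def proj(n,P):
    T=C[n]["T"]; c=T[:3,:3].T@(np.array(P)-T[:3,3]); return (C[n]["camera_matrix"]@c/c[2])[:2]
def crop(f,x,y,w,h,s,step=10):
    g=cv2.resize(f[y:y+h,x:x+w],None,fx=s,fy=s,interpolation=cv2.INTER_CUBIC)
    for k in range(-(-x//step)*step,x+w,step): cv2.line(g,(int((k-x+.5)*s),0),(int((k-x+.5)*s),5),(0,255,255),1); cv2.putText(g,str(k),(int((k-x)*s)-8,16),0,.35,(0,255,255),1)
    for k in range(-(-y//step)*step,y+h,step): cv2.line(g,(0,int((k-y+.5)*s)),(5,int((k-y+.5)*s)),(0,255,255),1); cv2.putText(g,str(k),(7,int((k-y+.5)*s)+4),0,.35,(0,255,255),1)
    return g
def hcat(a,b):
    H=max(a.shape[0],b.shape[0])
    return np.hstack([cv2.copyMakeBorder(i,0,H-i.shape[0],0,0,cv2.BORDER_CONSTANT) for i in(a,b)])
E
python3 - <<'E'
from h import *
t=cv2.imread("pics/top0.png"); s=cv2.imread("pics/scene0.png")
cv2.imwrite("pics/tc.png",hcat(crop(t,292,192,120,92,4),crop(t,165,178,52,85,6)))
cv2.imwrite("pics/sc.png",hcat(crop(s,182,128,138,100,3.4),crop(s,306,258,95,76,3.4)))
E
```

```text
(no output)
```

View pics/tc.png

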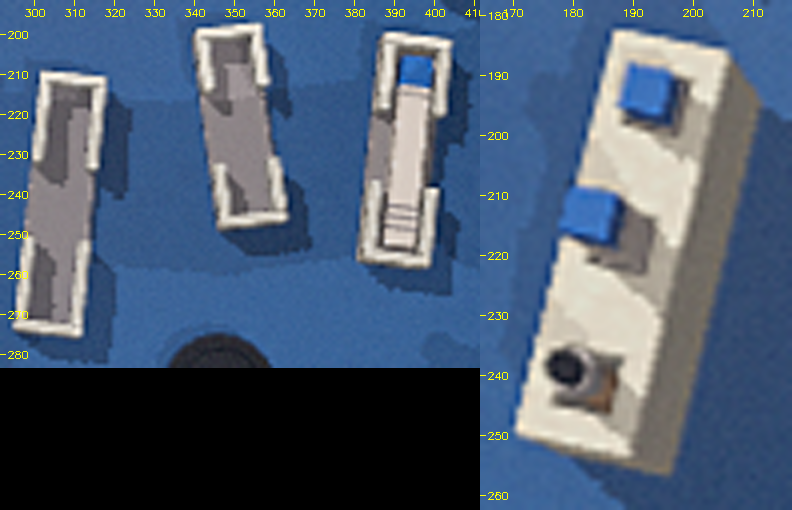

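View pics/sc.png

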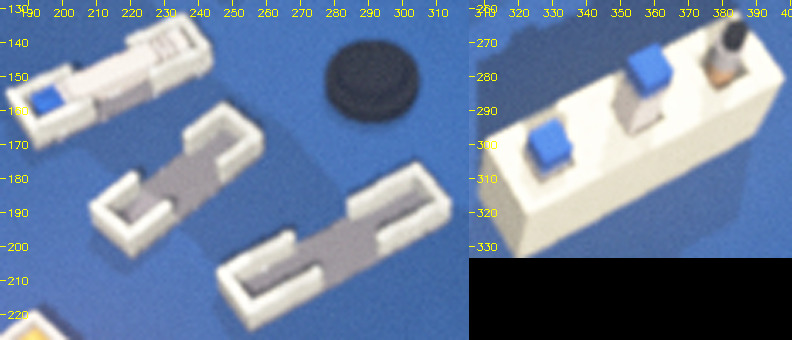

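```bash
python3 - <<'E'
from h import *
D=dict(
long=(.028,[(303,210),(318.5,211),(312,276),(295.5,274.5)],[(256,218.6),(245.8,206.8),(304.6,175.6),(314.4,187.7)]),
short=(.028,[(340.5,200),(357.7,198.2),(364,246.2),(346.7,249.2)],[(221,198.6),(208.8,188.9),(247.6,158.3),(259.4,167.7)]),
stand=(.091,[(187.2,183),(206.2,186),(190.5,254.3),(170.8,250)],[(323,317.7),(309.2,297.1),(384.2,261),(398.6,280.6)]),
capS=(.116,[(192.5,193)],[(330.1,297.4)]),capL=(.156,[(183.3,213.5)],[(358.9,275.4)]))
for n,(z,t,s) in D.items():
    t=np.array(t)-.5;s=np.array(s)-.5
    tr=[tri(a,b) for a,b in zip(s,t)]
    print(n,"tri",[(p.round(4).tolist(),round(e,4)) for p,e in tr])
    for c,ps in(("top",t),("scene",s)):
        P=np.array([at(c,p,z) for p in ps])[:,:2]
        print(c,"ctr",P.mean(0).round(4),end=' ')
        if len(P)==4:
            u=P[0]+P[1]-P[2]-P[3]; w=P[0]-P[1]+P[3]-P[2]; print("len",np.hypot(*u)/2,"ang",np.arctan2(u[1],u[0]),"wid",np.hypot(*w)/2,"angw",np.arctan2(-w[0],w[1]))
        else: print()
E
```

```text
long tri [([0.5874, -0.0349, 0.0341], np.float64(0.0022)), ([0.585, -0.0772, 0.0332], np.float64(0.0009)), ([0.4109, -0.0575, 0.0306], np.float64(0.0004)), ([0.4155, -0.0142, 0.028], np.float64(0.0011))]
top ctr [ 0.5005 -0.0463] len 0.17610839673458453 ang -0.12102459433089258 wid 0.042998868674420876 angw -0.08573015003834118
scene ctr [ 0.4983 -0.0477] len 0.1723938111171982 ang -0.12551963359494325 wid 0.04366378279949904 angw -0.09164868846070853
short tri [([0.6158, -0.1379, 0.0292], np.float64(0.0008)), ([0.621, -0.185, 0.0245], np.float64(0.0021)), ([0.4885, -0.1968, 0.0302], np.float64(0.0017)), ([0.4823, -0.152, 0.0286], np.float64(0.002))]
top ctr [ 0.5521 -0.1682] len 0.13376032550108086 ang 0.09594703325187005 wid 0.0470810626193443 angw 0.13146252112089044
scene ctr [ 0.5516 -0.1677] len 0.13436154838049358 ang 0.11479352652696953 wid 0.04420969219643585 angw 0.12102931386418621
stand tri [([0.6489, 0.2636, 0.1025], np.float64(0.0025)), ([0.6409, 0.2145, 0.1012], np.float64(0.0025)), ([0.4641, 0.2531, 0.093], np.float64(0.0003)), ([0.4752, 0.3033, 0.0949], np.float64(0.0005))]
top ctr [0.5585 0.2605] len 0.18055506255996945 ang -0.2032415420613048 wid 0.05120839519846523 angw -0.19501728906840066
scene ctr [0.5552 0.2567] len 0.17941318214371374 ang -0.23802241065030555 wid 0.050567421076261374 angw -0.17725969056958651
capS tri [([0.617, 0.2459, 0.1219], np.float64(0.0005))]
top ctr [0.6183 0.2473] 
scene ctr [0.6151 0.2443] 
capL tri [([0.5572, 0.2583, 0.1604], np.float64(0.0015))]
top ctr [0.5576 0.2599] 
scene ctr [0.5557 0.2567]
```

```bash
cat >> h.py <<'E'
def plan(tgt,rpy,n,start=None,rd=3):
    "rows from measured pose (or start=(pos,rpy)) to tgt"
    s=bot.observe(); p,r=(s["position"],s["tool_rot"]) if start is None else start
    p=np.array(p,float); Rc=R.from_euler("xyz",r); Rt=R.from_euler("xyz",rpy); dps=[];rots=[]
    for k in range(n,0,-1):
        w=np.round((Rc.inv()*Rt).as_rotvec()/np.pi/k,rd)+0.
        d=np.round(Rc.inv().apply(np.array(tgt)-p)/.8/k,rd)+0.
        dps.append(d.tolist());rots.append(w.tolist())
        p=p+Rc.apply(d*.8); Rc=Rc*R.from_rotvec(w*np.pi)
    print("from",s["position"].round(4),s["tool_rot"].round(3),"t",round(s["clock"],2))
    print('dp',dps);print('rot',rots)
    print("maxstep mm",max(np.linalg.norm(dps,axis=1))*800,"deg",max(np.linalg.norm(rots,axis=1))*180,"end",p.round(4),Rc.as_euler("xyz").round(3))
E
python3 -c "
from h import *
plan([.617,.246,.24],[np.pi,0,2.93],20)"
```

```text
from [ 0.2362 -0.5783  0.2308] [-3.141  0.     0.388] t 0.1
dp [[0.042, -0.039, -0.001], [0.046, -0.033, -0.001], [0.05, -0.027, 0.0], [0.053, -0.021, -0.001], [0.055, -0.014, 0.0], [0.056, -0.007, -0.001], [0.057, 0.001, 0.0], [0.056, 0.008, -0.001], [0.055, 0.015, 0.0], [0.052, 0.022, -0.001], [0.049, 0.028, 0.0], [0.045, 0.034, -0.001], [0.041, 0.04, 0.0], [0.035, 0.044, -0.001], [0.029, 0.049, 0.0], [0.023, 0.052, -0.001], [0.016, 0.054, 0.0], [0.009, 0.056, -0.001], [0.002, 0.057, 0.0], [-0.005, 0.057, -0.001]]
rot [[0.0, 0.0, -0.04], [0.0, 0.0, -0.04], [0.0, 0.0, -0.041], [0.0, 0.0, -0.04], [0.0, 0.0, -0.041], [0.0, 0.0, -0.04], [0.0, 0.0, -0.041], [0.0, 0.0, -0.04], [0.0, 0.0, -0.041], [0.0, 0.0, -0.04], [0.0, 0.0, -0.041], [0.0, 0.0, -0.04], [0.0, 0.0, -0.041], [0.0, 0.0, -0.04], [0.0, 0.0, -0.041], [0.0, 0.0, -0.04], [0.0, 0.0, -0.041], [0.0, 0.0, -0.04], [0.0, 0.0, -0.041], [0.0, 0.0, -0.04]]
maxstep mm 45.85891407349285 deg 7.38 end [0.6172 0.2462 0.2402] [ 3.141e+00 -1.000e-03  2.929e+00]
```

>>> move_arm:
  jaw: [0,0,0,0,0,0,0,0,0,0]
  dp:
    - [0.042,-0.039,-0.001]
    - [0.046,-0.033,-0.001]
    - [0.05,-0.027,0]
    - [0.053,-0.021,-0.001]
    - [0.055,-0.014,0]
    - [0.056,-0.007,-0.001]
    - [0.057,0.001,0]
    - [0.056,0.008,-0.001]
    - [0.055,0.015,0]
    - [0.052,0.022,-0.001]
  rotation:
    - [0,0,-0.04]
    - [0,0,-0.04]
    - [0,0,-0.041]
    - [0,0,-0.04]
    - [0,0,-0.041]
    - [0,0,-0.04]
    - [0,0,-0.041]
    - [0,0,-0.04]
    - [0,0,-0.041]
    - [0,0,-0.04]
  squeeze: 80

```text
clock: 1.35
position: [0.4275, -0.1649, 0.2361]
tool_rot: [-3.141, 0.0, 1.661]
force: [0.8, -0.4, 0.8]
grip_width: 0.0854
```

>>> move_arm:
  jaw: [0,0,0,0,0,0,0,0,0,0]
  dp:
    - [0.049,0.028,0]
    - [0.045,0.034,-0.001]
    - [0.041,0.04,0]
    - [0.035,0.044,-0.001]
    - [0.029,0.049,0]
    - [0.023,0.052,-0.001]
    - [0.016,0.054,0]
    - [0.009,0.056,-0.001]
    - [0.002,0.057,0]
    - [-0.005,0.057,-0.001]
  rotation:
    - [0,0,-0.041]
    - [0,0,-0.04]
    - [0,0,-0.041]
    - [0,0,-0.04]
    - [0,0,-0.041]
    - [0,0,-0.04]
    - [0,0,-0.041]
    - [0,0,-0.04]
    - [0,0,-0.041]
    - [0,0,-0.04]

```text
clock: 2.6
position: [0.6178, 0.2471, 0.2397]
tool_rot: [-3.141, -0.0, 2.933]
force: [0.7, -0.6, -0.1]
grip_width: 0.0855
```

```bash
python3 -c "
from h import *
print(bot.observe()['qpos'].round(3))
plan([.617,.246,.094],[np.pi,0,2.93],6)"
```

```text
[-0.003  0.684 -0.779  1.445  0.493  1.215  0.52 ]
from [0.6178 0.2471 0.2397] [-3.141 -0.     2.933] t 2.6
dp [[0.0, 0.0, 0.03], [0.0, 0.0, 0.03], [0.0, 0.0, 0.031], [0.0, 0.0, 0.03], [0.0, -0.001, 0.031], [0.001, 0.0, 0.03]]
rot [[0.0, 0.0, 0.0], [0.0, 0.0, 0.0], [0.0, 0.0, 0.0], [0.0, 0.0, 0.0], [0.0, 0.0, 0.0], [0.0, 0.0, 0.001]]
maxstep mm 24.812899870833316 deg 0.18 end [0.6168 0.2464 0.0941] [-3.141 -0.     2.93 ]
```

>>> move_arm:
  jaw: [60,60,60,60,60,60,60,255,255,255]
  dp:
    - [0,-0.001,0.03]
    - [0.001,0,0.03]
    - [0,0,0.031]
    - [0,0,0.031]
    - [0,0,0.03]
    - [0,0,0.03]
    - [0,0,0]
    - [0,0,0]
    - [0,0,0]
    - [0,0,0]
  rotation:
    - [0,0,0]
    - [0,0,0]
    - [0,0,0]
    - [0,0,0]
    - [0,0,0]
    - [0,0,0]
    - [0,0,0]
    - [0,0,0]
    - [0,0,0]
    - [0,0,0]

```text
clock: 3.85
position: [0.6169, 0.2459, 0.0956]
tool_rot: [3.14, 0.001, 2.929]
force: [-0.3, 0.8, 1.5]
grip_width: 0.0182
```

>>> move_arm:
  jaw: [255,255,255,255,255,255,255,255]
  dp:
    - [0,0,0]
    - [0,0,0]
    - [0,0,-0.01]
    - [0,0,-0.025]
    - [0,0,-0.03]
    - [0,0,-0.03]
    - [0,0,-0.03]
    - [0,0,-0.03]
  rotation:
    - [0,0,0]
    - [0,0,0]
    - [0,0,0]
    - [0,0,0]
    - [0,0,0]
    - [0,0,0]
    - [0,0,0]
    - [0,0,0]

```text
clock: 4.85
position: [0.6163, 0.2454, 0.2208]
tool_rot: [3.141, 0.001, 2.929]
force: [-0.3, 0.4, -1.0]
grip_width: 0.0185
```

```bash
python3 - <<'E'
from h import *
t=grab_frame("top");s=grab_frame("scene");print(bot.observe()["qpos"].round(3))
cv2.imwrite("pics/a1.png",hcat(crop(t,140,140,170,150,2.3),crop(s,260,150,150,170,2.6)))
E
```

```text
[-0.003  0.695 -0.773  1.472  0.506  1.177  0.505]
```

View pics/a1.png

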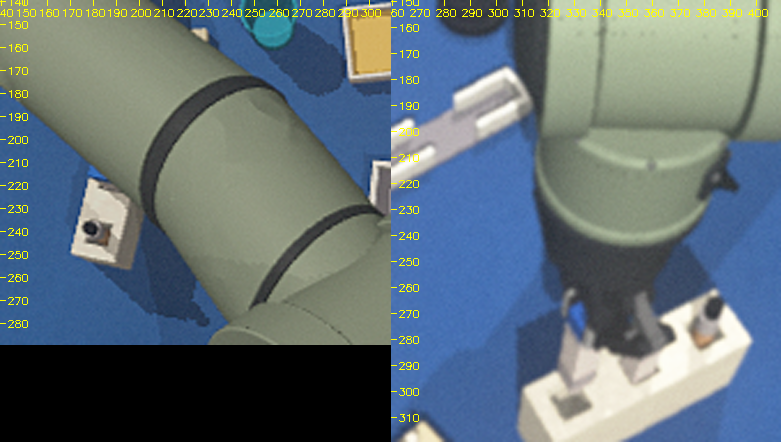

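```bash
cat >> h.py <<'E'
def lay(foot,phi,th,Lf):
    "TCP pose with the foot centre at foot, carver rising outward along phi, tilted th from down"
    Rm=R.from_euler("xyz",[np.pi,0,phi+np.pi])*R.from_rotvec([0,th,0])
    return np.array(foot)-Lf*Rm.apply([0,0,1]),Rm.as_euler("xyz")
E
python3 - <<'E'
from h import *
phi=.25
a=([.49,.118,.25],[np.pi,0,phi+np.pi]); plan(*a,5)
p,r=lay([.385,.09,.10],phi,np.radians(65),.0896)
print(p,r); plan(p,r,8,a)
E
```

```text
from [0.6172 0.2461 0.2224] [3.139e+00 3.000e-03 2.929e+00] t 4.95
dp [[0.024, -0.038, -0.007], [0.028, -0.036, -0.007], [0.031, -0.033, -0.007], [0.034, -0.03, -0.007], [0.036, -0.026, -0.007]]
rot [[0.0, 0.0, -0.029], [0.0, 0.0, -0.03], [0.0, 0.0, -0.029], [0.0, 0.001, -0.03], [0.0, 0.0, -0.029]]
maxstep mm 36.912870384189844 deg 5.402999167129308 end [0.4899 0.118  0.2498] [ 3.140e+00  1.000e-03 -2.892e+00]
[0.46368071 0.11009048 0.1378666 ] [ 3.14159265 -1.13446401 -2.89159265]
from [0.6172 0.2461 0.2224] [3.139e+00 3.000e-03 2.929e+00] t 4.95
dp [[0.004, 0.0, 0.018], [0.002, 0.0, 0.018], [-0.001, 0.0, 0.018], [-0.003, 0.0, 0.018], [-0.006, 0.0, 0.017], [-0.008, 0.0, 0.016], [-0.01, -0.001, 0.015], [-0.012, 0.0, 0.013]]
rot [[0.0, 0.045, 0.0], [0.0, 0.045, 0.0], [0.0, 0.045, 0.0], [0.0, 0.045, 0.0], [0.0, 0.045, 0.0], [0.0, 0.045, 0.0], [0.0, 0.046, 0.0], [0.0, 0.045, 0.0]]
maxstep mm 14.75127113166862 deg 8.28 end [0.4634 0.1104 0.1378] [-3.142 -1.134 -2.892]
```

>>> move_arm:
  jaw: [255,255,255,255,255]
  dp:
    - [0.024,-0.038,-0.015]
    - [0.028,-0.036,-0.01]
    - [0.031,-0.033,-0.005]
    - [0.034,-0.03,-0.003]
    - [0.036,-0.026,-0.002]
  rotation:
    - [0,0,-0.029]
    - [0,0,-0.03]
    - [0,0,-0.029]
    - [0,0,-0.03]
    - [0,0,-0.029]

```text
clock: 5.58
position: [0.4882, 0.1164, 0.2468]
tool_rot: [-3.141, 0.0, -2.889]
force: [0.1, 0.5, -0.3]
grip_width: 0.0184
```

>>> move_arm:
  jaw: [255,255,255,255,255,255,255,255,255]
  dp:
    - [0.004,0,0.018]
    - [0.002,0,0.018]
    - [-0.001,0,0.018]
    - [-0.003,0,0.018]
    - [-0.006,0,0.017]
    - [-0.008,0,0.016]
    - [-0.01,-0.001,0.015]
    - [-0.012,0,0.013]
    - [0,0,0]
  rotation:
    - [0,0.045,0]
    - [0,0.045,0]
    - [0,0.045,0]
    - [0,0.045,0]
    - [0,0.045,0]
    - [0,0.045,0]
    - [0,0.046,0]
    - [0,0.045,0]
    - [0,0,0]

```text
clock: 6.7
position: [0.4582, 0.1086, 0.1355]
tool_rot: [-3.136, -1.074, -2.883]
force: [0.3, 0.7, 0.4]
grip_width: 0.0186
```

```bash
python3 - <<'E'
from h import *
print(bot.observe()["qpos"].round(3))
p,r=lay([.385,.09,.0115],.25,np.radians(65),.0896)
print(p,r); plan(p,r,5)
E
```

```text
[-0.043  1.094 -0.535  1.287  0.194  1.922  1.198]
[0.46368071 0.11009048 0.0493666 ] [ 3.14159265 -1.13446401 -2.89159265]
from [0.4582 0.1086 0.1355] [-3.136 -1.074 -2.883] t 6.7
dp [[-0.02, 0.0, 0.009], [-0.02, 0.0, 0.009], [-0.02, 0.0, 0.008], [-0.02, 0.0, 0.008], [-0.019, 0.0, 0.009]]
rot [[-0.001, 0.004, 0.0], [-0.001, 0.004, 0.0], [-0.001, 0.004, 0.0], [-0.001, 0.004, 0.001], [0.0, 0.003, 0.0]]
maxstep mm 17.545369759569045 deg 0.7636753236814713 end [0.4634 0.11   0.0494] [ 3.141 -1.134 -2.891]
```

```bash
python3 - <<'E'
from h import *
p,r=lay([.385,.09,.0105],.25,1.03,.0896)
print(p,r); plan(p,r,6)
E
```

```text
[0.45942603 0.10900409 0.05662777] [-3.14159265 -1.03       -2.89159265]
from [0.4582 0.1086 0.1355] [-3.136 -1.074 -2.883] t 6.7
dp [[-0.015, 0.0, 0.008], [-0.014, 0.0, 0.008], [-0.015, 0.0, 0.008], [-0.014, 0.0, 0.008], [-0.014, 0.0, 0.007], [-0.015, 0.0, 0.008]]
rot [[-0.001, -0.002, 0.0], [-0.001, -0.002, 0.0], [0.0, -0.002, 0.0], [-0.001, -0.003, 0.0], [0.0, -0.002, 0.001], [-0.001, -0.003, 0.0]]
maxstep mm 13.599999999999998 deg 0.5692099788303083 end [0.4596 0.109  0.0565] [ 3.14 -1.03 -2.89]
```

>>> move_arm:
  jaw: [255,255,255,255,255,255,255]
  dp:
    - [-0.015,0,0.008]
    - [-0.014,0,0.008]
    - [-0.015,0,0.008]
    - [-0.014,0,0.008]
    - [-0.014,0,0.007]
    - [-0.015,0,0.008]
    - [0,0,0]
  rotation:
    - [-0.001,-0.002,0]
    - [-0.001,-0.002,0]
    - [0,-0.002,0]
    - [-0.001,-0.003,0]
    - [0,-0.002,0.001]
    - [-0.001,-0.003,0]
    - [0,0,0]

```text
clock: 7.58
position: [0.4597, 0.1093, 0.0567]
tool_rot: [3.133, -1.029, -2.885]
force: [0.1, -0.6, 0.0]
grip_width: 0.018
```

```bash
python3 - <<'E'
from h import *
s=bot.observe();print(s["qpos"].round(3),s["force"])
cv2.imwrite("pics/a2.png",crop(grab_frame("scene"),200,80,240,220,2.5))
E
```

```text
[-0.04   1.18  -0.524  1.288  0.239  1.797  1.205] [ 0.1341528  -0.62432828  0.02023849]
```

View pics/a2.png

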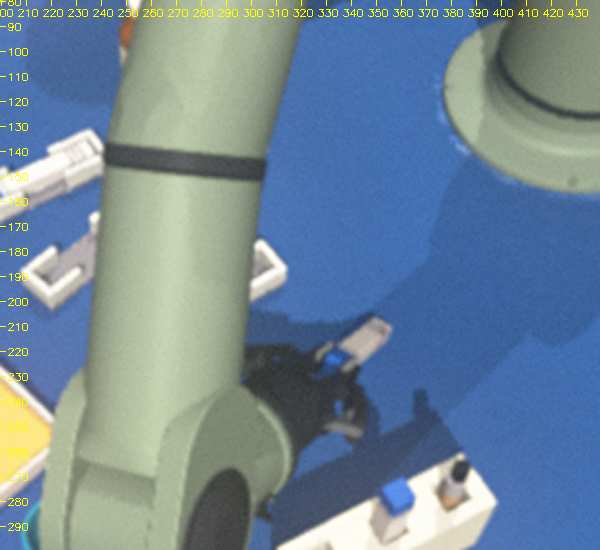

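```bash
python3 - <<'E'
from h import *
p,r=lay([.385,.09,.010],.25,1.13,.0896)
plan(p,r,2)
E
```

```text
from [0.4599 0.1095 0.0573] [ 3.133 -1.028 -2.885] t 7.62
dp [[-0.006, 0.0, 0.001], [-0.006, 0.0, 0.001]]
rot [[0.0, 0.016, 0.001], [0.001, 0.016, 0.0]]
maxstep mm 4.866210024238575 deg 2.885619517538651 end [0.4632 0.1103 0.0482] [ 3.141 -1.129 -2.891]
```

>>> move_arm:
  jaw: [255,255,255,100,100,100,100,100,100,100]
  dp:
    - [-0.006,0,0.001]
    - [-0.006,0,0.001]
    - [0,0,0]
    - [0,0,0]
    - [0,0,0]
    - [0,0,0]
    - [0.02,0,-0.01]
    - [0.04,0,-0.02]
    - [0.04,0,-0.02]
    - [0.04,0,-0.02]
  rotation:
    - [0,0.016,0.001]
    - [0.001,0.016,0]
    - [0,0,0]
    - [0,0,0]
    - [0,0,0]
    - [0,0,0]
    - [0,0,0]
    - [0,0,0]
    - [0,0,0]
    - [0,0,0]

```text
clock: 8.88
position: [0.4575, 0.1072, 0.138]
tool_rot: [-3.132, -1.145, -2.893]
force: [-0.6, 1.3, -2.4]
grip_width: 0.0524
```

```bash
python3 - <<'E'
from h import *
plan([.52,.06,.25],[np.pi,0,.25+np.pi],8)
cv2.imwrite("pics/a3.png",hcat(crop(grab_frame("scene"),290,150,110,110,3.6),crop(grab_frame("top"),190,160,110,150,3.6)))
E
```

```text
from [0.4575 0.1072 0.138 ] [-3.132 -1.145 -2.893] t 8.88
dp [[0.013, -0.01, -0.014], [0.011, -0.01, -0.016], [0.008, -0.01, -0.017], [0.006, -0.01, -0.018], [0.003, -0.009, -0.019], [0.0, -0.009, -0.019], [-0.002, -0.01, -0.019], [-0.005, -0.009, -0.018]]
rot [[0.0, -0.046, 0.0], [0.0, -0.045, 0.0], [0.0, -0.046, 0.0], [0.0, -0.045, 0.0], [-0.001, -0.046, 0.001], [0.0, -0.045, 0.0], [-0.001, -0.046, 0.001], [0.0, -0.045, 0.0]]
maxstep mm 17.472263734273245 deg 8.283912119282773 end [0.5197 0.0602 0.2501] [-3.141e+00 -1.000e-03 -2.892e+00]
```

View pics/a3.png

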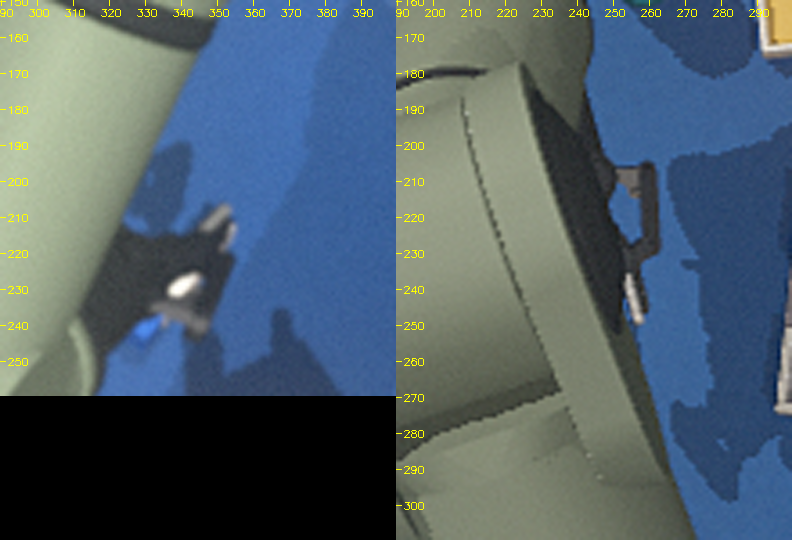

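```bash
python3 - <<'E'
from h import *
a=([.5,.06,.26],[np.pi,0,.25+np.pi])
plan(*a,8)
plan([.46,-.2,.27],[np.pi,0,1.7],10,a)
E
```

```text
from [0.4584 0.1074 0.1394] [-3.12  -1.142 -2.901] t 8.97
dp [[0.015, -0.009, -0.012], [0.013, -0.009, -0.014], [0.011, -0.009, -0.016], [0.009, -0.009, -0.017], [0.007, -0.009, -0.018], [0.004, -0.009, -0.019], [0.001, -0.009, -0.019], [-0.001, -0.008, -0.02]]
rot [[-0.001, -0.045, 0.0], [0.0, -0.045, 0.0], [-0.001, -0.046, 0.0], [0.0, -0.045, 0.0], [-0.001, -0.046, 0.0], [0.0, -0.045, 0.0], [0.0, -0.046, 0.0], [-0.001, -0.045, 0.001]]
maxstep mm 17.25108692227826 deg 8.281956290635685 end [0.4997 0.0602 0.2602] [ 3.141e+00 -1.000e-03 -2.891e+00]
from [0.4584 0.1074 0.1394] [-3.12  -1.142 -2.901] t 8.97
dp [[0.013, -0.03, -0.001], [0.008, -0.032, -0.001], [0.002, -0.033, -0.001], [-0.004, -0.033, -0.001], [-0.009, -0.032, -0.001], [-0.014, -0.03, -0.001], [-0.019, -0.027, -0.002], [-0.023, -0.023, -0.001], [-0.027, -0.019, -0.002], [-0.029, -0.014, -0.001]]
rot [[0.0, 0.0, 0.054], [0.0, 0.0, 0.054], [0.0, 0.0, 0.054], [0.0, 0.0, 0.054], [0.0, 0.0, 0.054], [0.0, 0.0, 0.054], [0.0, 0.0, 0.054], [0.0, 0.0, 0.053], [0.0, 0.0, 0.054], [0.0, 0.0, 0.053]]
maxstep mm 26.605262637305426 deg 9.72 end [ 0.4598 -0.2002  0.2696] [3.142 0.    1.701]
```

>>> move_arm:
  jaw: [100,100,100,100,100,100,100,100]
  dp:
    - [0.015,-0.009,-0.012]
    - [0.013,-0.009,-0.014]
    - [0.011,-0.009,-0.016]
    - [0.009,-0.009,-0.017]
    - [0.007,-0.009,-0.018]
    - [0.004,-0.009,-0.019]
    - [0.001,-0.009,-0.019]
    - [-0.001,-0.008,-0.02]
  rotation:
    - [-0.001,-0.045,0]
    - [0,-0.045,0]
    - [-0.001,-0.046,0]
    - [0,-0.045,0]
    - [-0.001,-0.046,0]
    - [0,-0.045,0]
    - [0,-0.046,0]
    - [-0.001,-0.045,0.001]

```text
clock: 9.98
position: [0.4995, 0.0601, 0.258]
tool_rot: [3.138, -0.0, -2.892]
force: [1.2, 0.1, 0.2]
grip_width: 0.0519
```

>>> move_arm:
  jaw: [100,100,100,100,100,100,100,100,100,100]
  dp:
    - [0.013,-0.03,-0.001]
    - [0.008,-0.032,-0.001]
    - [0.002,-0.033,-0.001]
    - [-0.004,-0.033,-0.001]
    - [-0.009,-0.032,-0.001]
    - [-0.014,-0.03,-0.001]
    - [-0.019,-0.027,-0.002]
    - [-0.023,-0.023,-0.001]
    - [-0.027,-0.019,-0.002]
    - [-0.029,-0.014,-0.001]
  rotation:
    - [0,0,0.054]
    - [0,0,0.054]
    - [0,0,0.054]
    - [0,0,0.054]
    - [0,0,0.054]
    - [0,0,0.054]
    - [0,0,0.054]
    - [0,0,0.053]
    - [0,0,0.054]
    - [0,0,0.053]

```text
clock: 11.22
position: [0.4591, -0.2007, 0.2664]
tool_rot: [-3.136, -0.003, 1.696]
force: [0.8, 0.1, -0.5]
grip_width: 0.052
```

```bash
python3 - <<'E'
from h import *
t=grab_frame("top");s=grab_frame("scene")
print(bot.observe()["qpos"].round(3), proj("top",[.43,.1,.02]),proj("scene",[.43,.1,.02]))
cv2.imwrite("pics/ts.png",s);cv2.imwrite("pics/tt.png",t)
a=proj("top",[.44,.105,.02]).astype(int)-[45,50];b=proj("scene",[.44,.105,.02]).astype(int)-[45,50]
cv2.imwrite("pics/a4.png",hcat(crop(s,*b,90,100,4.4),crop(t,*a,90,100,4.4)))
E
```

```text
[-0.075  0.313  0.473  1.891 -0.168  0.984  0.595] [252.40149592 268.90447803] [341.18123655 221.87538286]
```

View pics/a4.png

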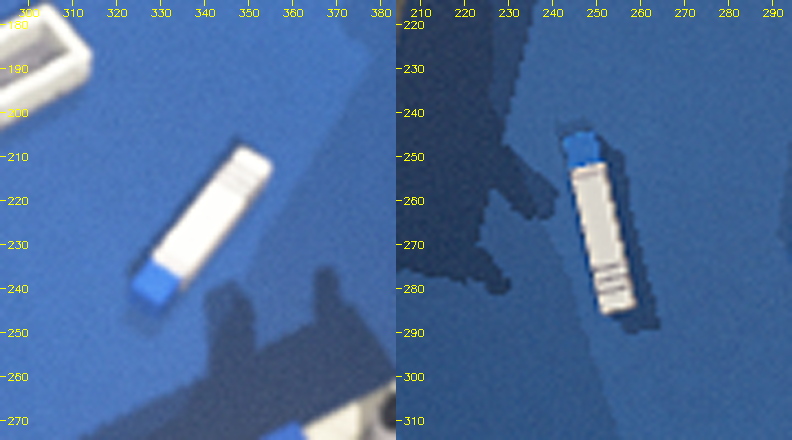

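```bash
python3 - <<'E'
from h import *
a=proj("top",[.44,.105,.02]).astype(int)-[45,50];b=proj("scene",[.44,.105,.02]).astype(int)-[45,50]
f=lambda o,px,py,off: (px-off)/4.4+o[0]-.5 and np.array([(px-off)/4.4+o[0]-.5,py/4.4+o[1]-.5])
c=at("top",f(a,582.5,131,396),.02);e=at("top",f(a,617,309.5,396),.02)
print(c,e,"mid",(c+e)/2,"len",np.linalg.norm(c-e),"ang",np.arctan2(*(c-e)[[1,0]]))
print(tri(f(b,166,273,0),f(a,587,165,396)), at("scene",f(b,166,273,0),.02))
# colour check: centroid of blue cap + white bar in top
t=cv2.imread("pics/tt.png")[235:300,238:270]; s=cv2.imread("pics/ts.png")[200:250,315:362]
for n,i,o in(("top",t,(238,235)),("scene",s,(315,200))):
    hsv=cv2.cvtColor(i,cv2.COLOR_BGR2HSV); m=((hsv[...,1]<90)&(hsv[...,2]>120)).astype(np.uint8)
    cs=max(cv2.findContours(m,0,2)[0],key=cv2.contourArea); r=cv2.minAreaRect(cs)
    print(n,[at(n,p+np.array(o),.02 if n=="top" else .015)[:2].round(4).tolist() for p in cv2.boxPoints(r)])
E
```

```text
[0.49650677 0.11526174 0.02      ] [0.38762205 0.0935808  0.02      ] mid [0.44206441 0.10442127 0.02      ] len 0.11102227695283326 ang 0.19654768126655553
(array([0.47549701, 0.11291786, 0.01766374]), np.float64(0.0009114207399459901)) [0.47627449 0.11409269 0.02      ]
top [[0.4731, 0.1235], [0.4778, 0.1016], [0.3888, 0.0814], [0.3841, 0.1031]]
scene [[0.4766, 0.0989], [0.3826, 0.076], [0.3802, 0.1053], [0.4734, 0.1268]]
```

```bash
python3 - <<'E'
from h import *
plan([.442,.104,.12],[np.pi,0,.205],10)
E
```

```text
from [ 0.4586 -0.2023  0.2664] [-3.135e+00 -2.000e-03  1.694e+00] t 11.32
dp [[0.038, 0.003, 0.018], [0.038, -0.003, 0.018], [0.037, -0.009, 0.018], [0.036, -0.014, 0.019], [0.033, -0.019, 0.018], [0.03, -0.024, 0.019], [0.026, -0.028, 0.018], [0.022, -0.032, 0.019], [0.017, -0.034, 0.018], [0.012, -0.037, 0.019]]
rot [[0.0, 0.0, 0.047], [0.0, 0.0, 0.047], [0.0, 0.0, 0.047], [0.0, 0.0, 0.048], [0.0, 0.0, 0.047], [0.0, 0.0, 0.048], [0.0, 0.0, 0.047], [0.0, 0.001, 0.048], [-0.001, 0.0, 0.047], [0.0, 0.001, 0.048]]
maxstep mm 34.63177731506138 deg 8.64187479659362 end [0.4421 0.1043 0.1198] [-3.14e+00 -1.00e-03  2.05e-01]
```

>>> move_arm:
  jaw: [100,100,100,100,100,100,100,100,100,100]
  dp:
    - [0.038,0.003,0.018]
    - [0.038,-0.003,0.018]
    - [0.037,-0.009,0.018]
    - [0.036,-0.014,0.019]
    - [0.033,-0.019,0.018]
    - [0.03,-0.024,0.019]
    - [0.026,-0.028,0.018]
    - [0.022,-0.032,0.019]
    - [0.017,-0.034,0.018]
    - [0.012,-0.037,0.019]
  rotation:
    - [0,0,0.047]
    - [0,0,0.047]
    - [0,0,0.047]
    - [0,0,0.048]
    - [0,0,0.047]
    - [0,0,0.048]
    - [0,0,0.047]
    - [0,0.001,0.048]
    - [-0.001,0,0.047]
    - [0,0.001,0.048]

```text
clock: 12.58
position: [0.4398, 0.1081, 0.119]
tool_rot: [-3.138, 0.0, 0.209]
force: [0.8, 0.8, -0.0]
grip_width: 0.0516
```

```bash
python3 - <<'E'
from h import *
print(bot.observe()["qpos"].round(3))
plan([.442,.104,.0045],[np.pi,0,.205],5)
E
```

```text
[-0.857  0.527  0.649  2.162 -0.557  0.62  -1.169]
from [0.4398 0.1081 0.119 ] [-3.138  0.     0.209] t 12.57
dp [[0.0, 0.001, 0.029], [0.0, 0.001, 0.029], [0.001, 0.001, 0.028], [0.0, 0.002, 0.029], [0.001, 0.001, 0.028]]
rot [[0.0, 0.0, 0.0], [0.0, 0.0, 0.0], [0.0, 0.0, 0.0], [-0.001, 0.0, 0.001], [0.0, 0.0, 0.0]]
maxstep mm 23.25510696599781 deg 0.2545584412271571 end [0.4423 0.1041 0.0046] [-3.141  0.     0.206]
```

>>> move_arm:
  jaw: [100,100,100,100,100,100,255,255,255,255]
  dp:
    - [0,0.001,0.03]
    - [0,0.001,0.035]
    - [0.001,0.001,0.035]
    - [0,0.002,0.028]
    - [0.001,0.001,0.015]
    - [0,0,0]
    - [0,0,0]
    - [0,0,0]
    - [0,0,0]
    - [0,0,0]
  rotation:
    - [0,0,0]
    - [0,0,0]
    - [0,0,0]
    - [0,0,0]
    - [0,0,0]
    - [0,0,0]
    - [0,0,0]
    - [0,0,0]
    - [0,0,0]
    - [0,0,0]

```text
clock: 13.82
position: [0.4434, 0.102, 0.0062]
tool_rot: [-3.139, -0.002, 0.212]
force: [-3.8, -0.6, 16.2]
grip_width: 0.0177
```

```bash
python3 - <<'E'
from h import *
s=bot.observe();p=s["position"];r=s["tool_rot"];print(r)
up=(p+[0,0,.08],r); plan(*up,3)
plan([.552,-.168,.09],[np.pi,0,.112],10,up)
E
```

```text
[-3.13939245e+00 -1.84548607e-03  2.11878775e-01]
from [0.4434 0.102  0.0062] [-3.139e+00 -2.000e-03  2.120e-01] t 13.82
dp [[0.0, 0.0, -0.033], [0.0, 0.0, -0.033], [0.0, 0.0, -0.034]]
rot [[0.0, 0.0, 0.0], [0.0, 0.0, 0.0], [0.0, 0.0, 0.0]]
maxstep mm 27.200000000000003 deg 0.0 end [0.4433 0.1018 0.0862] [-3.139e+00 -2.000e-03  2.120e-01]
from [0.4434 0.102  0.0062] [-3.139e+00 -2.000e-03  2.120e-01] t 13.82
dp [[0.006, 0.036, -0.001], [0.007, 0.036, 0.0], [0.007, 0.036, -0.001], [0.007, 0.036, 0.0], [0.007, 0.035, -0.001], [0.008, 0.035, 0.0], [0.008, 0.035, -0.001], [0.009, 0.036, 0.0], [0.009, 0.035, -0.001], [0.009, 0.035, 0.0]]
rot [[0.0, 0.0, 0.003], [0.0, 0.0, 0.003], [0.0, 0.0, 0.003], [0.0, 0.0, 0.003], [0.0, 0.0, 0.003], [0.0, 0.0, 0.003], [0.0, 0.0, 0.003], [0.0, 0.0, 0.004], [0.0, 0.0, 0.003], [-0.001, -0.001, 0.004]]
maxstep mm 29.68636050444715 deg 0.7636753236814713 end [ 0.5519 -0.1677  0.0896] [3.141e+00 2.000e-03 1.110e-01]
```

>>> move_arm:
  jaw: [255,255,255]
  dp:
    - [0,0,-0.033]
    - [0,0,-0.04]
    - [0,0,-0.034]
  rotation:
    - [0,0,0]
    - [0,0,0]
    - [0,0,0]

```text
clock: 14.2
position: [0.4431, 0.1017, 0.0923]
tool_rot: [-3.14, -0.001, 0.212]
force: [1.1, 0.7, -0.8]
grip_width: 0.018
```

>>> move_arm:
  jaw: [255,255,255,255,255,255,255,255,255,255]
  dp:
    - [0.006,0.036,-0.001]
    - [0.007,0.036,0]
    - [0.007,0.036,-0.001]
    - [0.007,0.036,0]
    - [0.007,0.036,-0.001]
    - [0.008,0.035,0]
    - [0.008,0.035,-0.001]
    - [0.009,0.035,0]
    - [0.009,0.03,-0.001]
    - [0.009,0.03,0]
  rotation:
    - [0,0,0.003]
    - [0,0,0.003]
    - [0,0,0.003]
    - [0,0,0.003]
    - [0,0,0.003]
    - [0,0,0.003]
    - [0,0,0.003]
    - [0,0,0.004]
    - [0,0,0.003]
    - [0,0,0.004]

```text
clock: 15.45
position: [0.5509, -0.1608, 0.095]
tool_rot: [-3.14, -0.001, 0.111]
force: [-0.3, 0.0, 0.3]
grip_width: 0.0178
```

```bash
python3 - <<'E'
from h import *
s=bot.observe();print(s["qpos"].round(3),s["grip_width"],s["force"])
plan([.553,-.168,.04],[np.pi,0,.112],4)
E
```

```text
[-0.221  0.715  0.595  1.868 -0.581  0.738 -0.756] 0.017802491869571797 [-0.26475563  0.01149775  0.34487555]
from [ 0.5509 -0.1608  0.095 ] [-3.14e+00 -1.00e-03  1.11e-01] t 15.45
dp [[0.0, 0.002, 0.017], [0.001, 0.002, 0.017], [0.0, 0.003, 0.017], [0.001, 0.002, 0.018]]
rot [[0.0, 0.0, 0.0], [0.0, 0.0, 0.0], [0.0, 0.0, 0.0], [-0.001, 0.0, 0.0]]
maxstep mm 14.510685717773644 deg 0.18 end [ 0.5533 -0.1677  0.0398] [ 3.14e+00 -1.00e-03  1.11e-01]
```

>>> move_arm:
  jaw: [255,255,255,255,255]
  dp:
    - [0,0.002,0.017]
    - [0.001,0.003,0.017]
    - [0,0.003,0.017]
    - [0.001,0.002,0.017]
    - [0,0,0]
  rotation:
    - [0,0,0]
    - [0,0,0]
    - [0,0,0]
    - [0,0,0]
    - [0,0,0]

```text
clock: 16.08
position: [0.5525, -0.1678, 0.039]
tool_rot: [-3.14, 0.001, 0.111]
force: [-0.5, 0.9, -0.2]
grip_width: 0.0177
```

```bash
python3 - <<'E'
from h import *
plan([.553,-.168,.014],[np.pi,0,.112],3)
cv2.imwrite("pics/a5.png",crop(grab_frame("scene"),180,125,130,110,5))
E
```

```text
from [ 0.5525 -0.1678  0.039 ] [-3.14e+00  1.00e-03  1.11e-01] t 16.07
dp [[0.0, 0.0, 0.01], [0.0, 0.0, 0.011], [0.001, 0.0, 0.01]]
rot [[0.0, 0.0, 0.0], [0.0, 0.0, 0.0], [-0.001, 0.0, 0.0]]
maxstep mm 8.799999999999999 deg 0.18 end [ 0.5532 -0.1677  0.0142] [3.141e+00 1.000e-03 1.110e-01]
```

View pics/a5.png

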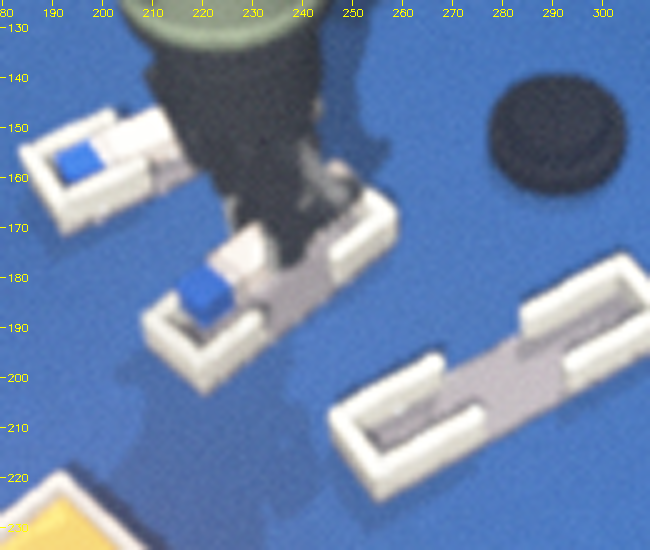

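>>> move_arm:
  jaw: [255,255,255,255,255]
  dp:
    - [0,0,0.008]
    - [0,0,0.008]
    - [0,0,0.008]
    - [0,0,0.007]
    - [0,0,0]
  rotation:
    - [0,0,0]
    - [0,0,0]
    - [0,0,0]
    - [0,0,0]
    - [0,0,0]

```text
clock: 16.75
position: [0.5528, -0.1679, 0.0148]
tool_rot: [-3.14, 0.0, 0.111]
force: [-0.0, 0.6, -0.5]
grip_width: 0.0178
```

>>> move_arm:
  jaw: [255,255,165,165,165,165,165,165,165,165]
  dp:
    - [0,0,0.003]
    - [0,0,0]
    - [0,0,0]
    - [0,0,0]
    - [0,0,0]
    - [0,0,-0.01]
    - [0,0,-0.04]
    - [0,0,-0.06]
    - [0,0,-0.07]
    - [0,0,-0.07]
  rotation:
    - [0,0,0]
    - [0,0,0]
    - [0,0,0]
    - [0,0,0]
    - [0,0,0]
    - [0,0,0]
    - [0,0,0]
    - [0,0,0]
    - [0,0,0]
    - [0,0,0]

```text
clock: 18.0
position: [0.5526, -0.1683, 0.2152]
tool_rot: [-3.14, -0.001, 0.111]
force: [0.9, -0.3, -0.1]
grip_width: 0.0305
```

```bash
python3 - <<'E'
from h import *
print(bot.observe()["qpos"].round(3))
plan([.5575,.2585,.24],[np.pi,0,2.93],17)
E
```

```text
[-0.299  0.57   0.73   1.772 -0.452  0.974 -0.848]
from [ 0.5526 -0.1683  0.2152] [-3.14e+00 -1.00e-03  1.11e-01] t 18.0
dp [[0.004, -0.031, -0.002], [0.009, -0.03, -0.002], [0.014, -0.028, -0.002], [0.018, -0.026, -0.002], [0.022, -0.022, -0.002], [0.026, -0.018, -0.002], [0.028, -0.014, -0.002], [0.03, -0.009, -0.002], [0.031, -0.004, -0.002], [0.031, 0.002, -0.002], [0.031, 0.007, -0.001], [0.029, 0.012, -0.002], [0.027, 0.016, -0.001], [0.024, 0.021, -0.002], [0.02, 0.024, -0.001], [0.016, 0.027, -0.002], [0.011, 0.029, -0.001]]
rot [[0.0, 0.0, -0.053], [0.0, 0.0, -0.053], [0.0, 0.0, -0.053], [0.0, 0.0, -0.053], [0.0, 0.0, -0.053], [0.0, 0.0, -0.053], [0.0, 0.0, -0.053], [0.0, 0.0, -0.053], [0.0, 0.0, -0.053], [0.0, 0.0, -0.053], [0.0, 0.0, -0.052], [0.0, 0.0, -0.053], [0.0, 0.0, -0.052], [0.0, 0.0, -0.053], [0.0, 0.0, -0.052], [0.0, 0.0, -0.053], [0.001, 0.0, -0.052]]
maxstep mm 25.562472493872733 deg 9.54 end [0.5576 0.2582 0.2399] [-3.14  -0.     2.929]
```

>>> move_arm:
  jaw: [60,60,60,60,60,60,60,60,60]
  dp:
    - [0.004,-0.031,-0.002]
    - [0.009,-0.03,-0.002]
    - [0.014,-0.028,-0.002]
    - [0.018,-0.026,-0.002]
    - [0.022,-0.022,-0.002]
    - [0.026,-0.018,-0.002]
    - [0.028,-0.014,-0.002]
    - [0.03,-0.009,-0.002]
    - [0.031,-0.004,-0.002]
  rotation:
    - [0,0,-0.053]
    - [0,0,-0.053]
    - [0,0,-0.053]
    - [0,0,-0.053]
    - [0,0,-0.053]
    - [0,0,-0.053]
    - [0,0,-0.053]
    - [0,0,-0.053]
    - [0,0,-0.053]

```text
clock: 19.12
position: [0.5547, 0.0579, 0.2283]
tool_rot: [3.141, -0.001, 1.615]
force: [0.1, -0.8, 0.6]
grip_width: 0.0652
```

>>> move_arm:
  jaw: [60,60,60,60,60,60,60,60,60]
  dp:
    - [0.031,0.002,-0.002]
    - [0.031,0.007,-0.001]
    - [0.029,0.012,-0.002]
    - [0.027,0.016,-0.001]
    - [0.024,0.021,-0.002]
    - [0.02,0.024,-0.001]
    - [0.016,0.027,-0.002]
    - [0.011,0.029,-0.001]
    - [0,0,0]
  rotation:
    - [0,0,-0.053]
    - [0,0,-0.052]
    - [0,0,-0.053]
    - [0,0,-0.052]
    - [0,0,-0.053]
    - [0,0,-0.052]
    - [0,0,-0.053]
    - [0.001,0,-0.052]
    - [0,0,0]

```text
clock: 20.25
position: [0.5574, 0.2598, 0.2379]
tool_rot: [-3.141, -0.0, 2.933]
force: [-0.6, -0.5, -0.5]
grip_width: 0.0652
```

```bash
python3 - <<'E'
from h import *
print(bot.observe()["qpos"].round(3))
plan([.5575,.2585,.1],[np.pi,0,2.93],6)
E
```

```text
[-0.522  0.499 -0.016  1.62   0.01   1.023  0.821]
from [0.5574 0.2598 0.2379] [-3.141 -0.     2.933] t 20.25
dp [[0.0, 0.0, 0.029], [0.0, 0.0, 0.029], [0.0, 0.0, 0.029], [0.0, 0.0, 0.028], [0.0, -0.001, 0.029], [0.0, 0.0, 0.028]]
rot [[0.0, 0.0, 0.0], [0.0, 0.0, 0.0], [0.0, 0.0, 0.0], [0.0, 0.0, 0.0], [0.0, 0.0, 0.0], [0.0, 0.0, 0.001]]
maxstep mm 23.213789005675057 deg 0.18 end [0.5572 0.2589 0.1003] [-3.141 -0.     2.929]
```

>>> move_arm:
  jaw: [60,60,60,60,60,60,60,255,255,255]
  dp:
    - [0,-0.001,0.029]
    - [0,0,0.029]
    - [0,0,0.029]
    - [0,0,0.028]
    - [0,0,0.029]
    - [0,0,0.028]
    - [0,0,0]
    - [0,0,0]
    - [0,0,0]
    - [0,0,0]
  rotation:
    - [0,0,0]
    - [0,0,0]
    - [0,0,0]
    - [0,0,0]
    - [0,0,0]
    - [0,0,0]
    - [0,0,0]
    - [0,0,0]
    - [0,0,0]
    - [0,0,0]

```text
clock: 21.5
position: [0.558, 0.2572, 0.1009]
tool_rot: [-3.141, 0.001, 2.929]
force: [-0.5, -1.6, 7.1]
grip_width: 0.0192
```

>>> move_arm:
  jaw: [255,255,255,255,255,255,255,255]
  dp:
    - [0,0,0]
    - [0,0,0]
    - [0,0,-0.01]
    - [0,0,-0.03]
    - [0,0,-0.035]
    - [0,0,-0.035]
    - [0,0,-0.03]
    - [0,0,-0.02]
  rotation:
    - [0,0,0]
    - [0,0,0]
    - [0,0,0]
    - [0,0,0]
    - [0,0,0]
    - [0,0,0]
    - [0,0,0]
    - [0,0,0]

```text
clock: 22.5
position: [0.5578, 0.2575, 0.2296]
tool_rot: [-3.141, 0.001, 2.929]
force: [0.9, 0.0, -1.3]
grip_width: 0.0191
```

```bash
python3 - <<'E'
from h import *
print(bot.observe()["qpos"].round(3))
phi=.25;L=.095
a=([.48,.115,.25],[np.pi,0,phi+np.pi]); plan(*a,6)
p,r=lay([.385,.09,.03],phi,1.0,L); plan(p,r,8,a)
q,r2=lay([.385,.09,.0105],phi,1.12,L); plan(q,r2,4,(p,r))
E
```

```text
[-0.519  0.506 -0.015  1.632  0.01   1.004  0.821]
from [0.5578 0.2575 0.2296] [-3.141e+00  1.000e-03  2.929e+00] t 22.5
dp [[0.01, -0.032, -0.004], [0.012, -0.032, -0.004], [0.014, -0.031, -0.004], [0.017, -0.029, -0.004], [0.019, -0.028, -0.005], [0.021, -0.027, -0.004]]
rot [[0.0, 0.0, -0.025], [0.0, 0.0, -0.024], [0.0, 0.0, -0.025], [0.0, 0.0, -0.024], [0.0, 0.0, -0.025], [0.0, 0.0, -0.024]]
maxstep mm 27.5506805723561 deg 4.5 end [0.48   0.1146 0.2496] [-3.141  0.    -2.892]
from [0.5578 0.2575 0.2296] [-3.141e+00  1.000e-03  2.929e+00] t 22.5
dp [[0.003, 0.0, 0.026], [0.0, 0.0, 0.027], [-0.004, 0.0, 0.026], [-0.007, 0.0, 0.026], [-0.01, 0.0, 0.024], [-0.013, 0.0, 0.023], [-0.016, 0.0, 0.021], [-0.019, -0.001, 0.019]]
rot [[0.0, 0.04, 0.0], [0.0, 0.04, 0.0], [0.0, 0.04, 0.0], [0.0, 0.04, 0.0], [0.0, 0.04, 0.0], [0.0, 0.039, 0.0], [0.0, 0.04, 0.0], [0.0, 0.039, 0.0]]
maxstep mm 21.6 deg 7.2 end [0.4624 0.1097 0.0813] [-3.142 -0.999 -2.892]
from [0.5578 0.2575 0.2296] [-3.141e+00  1.000e-03  2.929e+00] t 22.5
dp [[-0.009, 0.0, 0.004], [-0.009, 0.0, 0.003], [-0.009, 0.0, 0.003], [-0.008, 0.0, 0.002]]
rot [[0.0, 0.01, 0.0], [0.0, 0.009, 0.0], [0.0, 0.01, 0.0], [0.0, 0.009, 0.0]]
maxstep mm 7.879086241436884 deg 1.8 end [0.4681 0.1112 0.0523] [-3.142 -1.119 -2.892]
```

>>> move_arm:
  jaw: [255,255,255,255,255,255]
  dp:
    - [0.01,-0.032,-0.008]
    - [0.012,-0.032,-0.005]
    - [0.014,-0.031,-0.004]
    - [0.017,-0.029,-0.004]
    - [0.019,-0.028,-0.003]
    - [0.021,-0.027,-0.002]
  rotation:
    - [0,0,-0.025]
    - [0,0,-0.024]
    - [0,0,-0.025]
    - [0,0,-0.024]
    - [0,0,-0.025]
    - [0,0,-0.024]

```text
clock: 23.25
position: [0.4793, 0.1138, 0.2492]
tool_rot: [-3.14, -0.001, -2.89]
force: [0.7, -1.0, -0.5]
grip_width: 0.0191
```

>>> move_arm:
  jaw: [255,255,255,255,255,255,255,255,255]
  dp:
    - [0.003,0,0.026]
    - [0,0,0.027]
    - [-0.004,0,0.026]
    - [-0.007,0,0.026]
    - [-0.01,0,0.024]
    - [-0.013,0,0.023]
    - [-0.016,0,0.021]
    - [-0.019,-0.001,0.019]
    - [0,0,0]
  rotation:
    - [0,0.04,0]
    - [0,0.04,0]
    - [0,0.04,0]
    - [0,0.04,0]
    - [0,0.04,0]
    - [0,0.039,0]
    - [0,0.04,0]
    - [0,0.039,0]
    - [0,0,0]

```text
clock: 24.38
position: [0.4608, 0.1086, 0.077]
tool_rot: [-3.139, -1.006, -2.895]
force: [-0.0, -0.2, -0.9]
grip_width: 0.0193
```

```bash
python3 - <<'E'
from h import *
print(bot.observe()["qpos"].round(3))
q,r2=lay([.385,.09,.0105],.25,1.12,.095); plan(q,r2,5)
E
```

```text
[-0.278  1.085 -0.072  1.326 -0.018  1.735  1.48 ]
from [0.4608 0.1086 0.077 ] [-3.139 -1.006 -2.895] t 24.38
dp [[-0.006, 0.0, 0.002], [-0.006, 0.0, 0.002], [-0.007, 0.0, 0.001], [-0.006, 0.0, 0.001], [-0.007, 0.001, 0.001]]
rot [[0.0, 0.007, 0.0], [0.0, 0.007, 0.0], [0.0, 0.007, 0.0], [0.0, 0.008, 0.0], [0.0, 0.007, -0.001]]
maxstep mm 5.71314274283428 deg 1.44 end [0.4682 0.1113 0.052 ] [ 3.138 -1.12  -2.888]
```

>>> move_arm:
  jaw: [255,255,255,255,255,255,80,80,80,80]
  dp:
    - [-0.006,0,0.002]
    - [-0.006,0,0.002]
    - [-0.007,0,0.001]
    - [-0.006,0,0.001]
    - [-0.007,0.001,0.001]
    - [0,0,0]
    - [0,0,0]
    - [0,0,0]
    - [0,0,0]
    - [0,0,0]
  rotation:
    - [0,0.007,0]
    - [0,0.007,0]
    - [0,0.007,0]
    - [0,0.008,0]
    - [0,0.007,-0.001]
    - [0,0,0]
    - [0,0,0]
    - [0,0,0]
    - [0,0,0]
    - [0,0,0]

```text
clock: 25.62
position: [0.4699, 0.1117, 0.0555]
tool_rot: [3.138, -1.113, -2.888]
force: [-0.2, -0.4, -0.2]
grip_width: 0.0586
```

```bash
python3 - <<'E'
from h import *
s=bot.observe(); p=s["position"]+[0,0,.08]; r=s["tool_rot"]
plan(p,r,3)
a=([.5,.06,.26],[np.pi,0,.25+np.pi]); plan(*a,7,(p,r))
E
```

```text
from [0.4699 0.1117 0.0555] [ 3.138 -1.113 -2.888] t 25.62
dp [[0.03, 0.0, -0.015], [0.03, 0.0, -0.015], [0.03, 0.0, -0.014]]
rot [[0.0, 0.0, 0.0], [0.0, 0.0, 0.0], [0.0, 0.0, 0.0]]
maxstep mm 26.832815729997478 deg 0.0 end [0.4696 0.1115 0.1357] [ 3.138 -1.113 -2.888]
from [0.4699 0.1117 0.0555] [ 3.138 -1.113 -2.888] t 25.62
dp [[0.019, -0.01, -0.012], [0.016, -0.01, -0.015], [0.014, -0.01, -0.018], [0.011, -0.01, -0.02], [0.007, -0.011, -0.021], [0.004, -0.01, -0.022], [0.001, -0.011, -0.023]]
rot [[0.0, -0.051, 0.0], [0.0, -0.051, 0.0], [0.0, -0.05, 0.0], [0.0, -0.051, 0.0], [0.0, -0.05, 0.0], [0.0, -0.051, 0.0], [0.0, -0.05, 0.0]]
maxstep mm 20.411761315476916 deg 9.18 end [0.5    0.0598 0.2604] [ 3.140e+00 -1.000e-03 -2.891e+00]
```

>>> move_arm:
  jaw: [80,80,80,80,80,80,80,80,80,80]
  dp:
    - [0.03,0,-0.015]
    - [0.03,0,-0.015]
    - [0.03,0,-0.014]
    - [0.019,-0.01,-0.012]
    - [0.016,-0.01,-0.015]
    - [0.014,-0.01,-0.018]
    - [0.011,-0.01,-0.02]
    - [0.007,-0.011,-0.021]
    - [0.004,-0.01,-0.022]
    - [0.001,-0.011,-0.023]
  rotation:
    - [0,0,0]
    - [0,0,0]
    - [0,0,0]
    - [0,-0.051,0]
    - [0,-0.051,0]
    - [0,-0.05,0]
    - [0,-0.051,0]
    - [0,-0.05,0]
    - [0,-0.051,0]
    - [0,-0.05,0]

```text
clock: 26.88
position: [0.4999, 0.0593, 0.2619]
tool_rot: [3.14, 0.006, -2.891]
force: [1.3, -0.0, -0.5]
grip_width: 0.0586
```

>>> move_arm:
  jaw: [80,80,80,80,80,80,80,80,80,80]
  dp:
    - [0.013,-0.03,-0.001]
    - [0.008,-0.032,-0.001]
    - [0.002,-0.033,-0.001]
    - [-0.004,-0.033,-0.001]
    - [-0.009,-0.032,-0.001]
    - [-0.014,-0.03,-0.001]
    - [-0.019,-0.027,-0.002]
    - [-0.023,-0.023,-0.001]
    - [-0.027,-0.019,-0.002]
    - [-0.029,-0.014,-0.001]
  rotation:
    - [0,0,0.054]
    - [0,0,0.054]
    - [0,0,0.054]
    - [0,0,0.054]
    - [0,0,0.054]
    - [0,0,0.054]
    - [0,0,0.054]
    - [0,0,0.053]
    - [0,0,0.054]
    - [0,0,0.053]

```text
clock: 28.12
position: [0.4593, -0.2014, 0.2703]
tool_rot: [-3.141, -0.002, 1.696]
force: [0.1, -0.0, -0.4]
grip_width: 0.0584
```

```bash
python3 - <<'E'
from h import *
t=grab_frame("top");s=grab_frame("scene")
print(bot.observe()["qpos"].round(3))
a=proj("top",[.46,.11,.02]).astype(int)-[45,50];b=proj("scene",[.46,.11,.02]).astype(int)-[45,50]
print(a,b)
cv2.imwrite("pics/a6.png",hcat(crop(s,*b,90,100,4.4),crop(t,*a,90,100,4.4)))
E
```

```text
[-0.022  0.298  0.404  1.887 -0.14   0.985  0.567]
[203 207] [290 181]
```

View pics/a6.png

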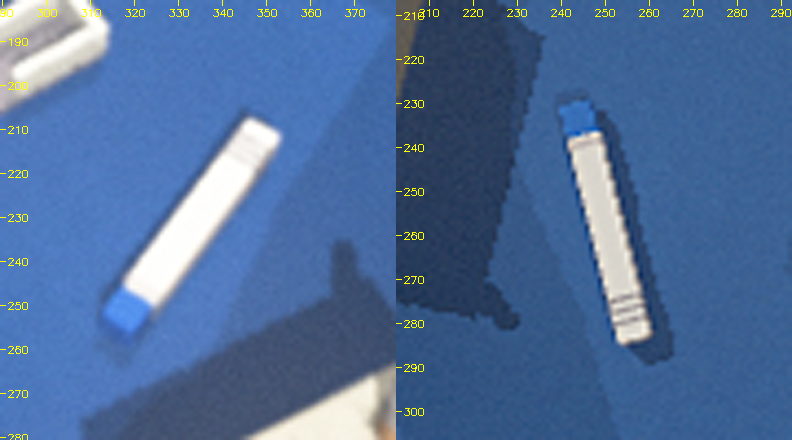

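```bash
python3 - <<'E'
from h import *
a,b=[203,207],[290,181]
f=lambda o,px,py,off: np.array([(px-off)/4.4+o[0]-.5,py/4.4+o[1]-.5])
c=at("top",f(a,576,101,396),.02);e=at("top",f(a,634.5,342.5,396),.02)
m=(c+e)/2;an=np.arctan2(*(c-e)[[1,0]])
print(c,e,"mid",m,"len",np.linalg.norm(c-e),"ang",an)
print(tri(f(b,141,288,0),f(a,585,137,396)))
plan([m[0],m[1],.12],[np.pi,0,an],10)
E
```

```text
[0.537101   0.12500998 0.02      ] [0.38890919 0.08831746 0.02      ] mid [0.46300509 0.10666372 0.02      ] len 0.152666803491917 ang 0.24272000788568873
(array([0.51350161, 0.11925086, 0.02538293]), np.float64(0.0012324306068649039))
from [ 0.4589 -0.2029  0.2703] [-3.141e+00 -1.000e-03  1.694e+00] t 28.23
dp [[0.038, 0.005, 0.019], [0.039, 0.0, 0.019], [0.038, -0.006, 0.019], [0.037, -0.011, 0.019], [0.035, -0.017, 0.019], [0.032, -0.021, 0.019], [0.029, -0.026, 0.019], [0.025, -0.03, 0.018], [0.02, -0.033, 0.019], [0.015, -0.036, 0.018]]
rot [[0.0, 0.0, 0.046], [0.0, 0.0, 0.046], [0.0, 0.0, 0.046], [0.0, 0.0, 0.046], [0.0, 0.0, 0.046], [0.0, 0.0, 0.046], [0.0, 0.0, 0.047], [0.0, 0.0, 0.046], [0.0, 0.0, 0.047], [0.0, 0.0, 0.046]]
maxstep mm 34.70561914157418 deg 8.46 end [0.4625 0.1069 0.1201] [-3.141  0.     0.243]
```

>>> move_arm:
  jaw: [100,100,100,100,100,100,100,100,100,100]
  dp:
    - [0.038,0.005,0.019]
    - [0.039,0,0.019]
    - [0.038,-0.006,0.019]
    - [0.037,-0.011,0.019]
    - [0.035,-0.017,0.019]
    - [0.032,-0.021,0.019]
    - [0.029,-0.026,0.019]
    - [0.025,-0.03,0.018]
    - [0.02,-0.033,0.019]
    - [0.015,-0.036,0.018]
  rotation:
    - [0,0,0.046]
    - [0,0,0.046]
    - [0,0,0.046]
    - [0,0,0.046]
    - [0,0,0.046]
    - [0,0,0.046]
    - [0,0,0.047]
    - [0,0,0.046]
    - [0,0,0.047]
    - [0,0,0.046]

```text
clock: 29.48
position: [0.4607, 0.1109, 0.1196]
tool_rot: [-3.139, 0.0, 0.248]
force: [0.5, -0.1, 0.6]
grip_width: 0.052
```

```bash
python3 - <<'E'
from h import *
print(bot.observe()["qpos"].round(3))
plan([.463,.1065,.006],[np.pi,0,.242],5)
E
```

```text
[-0.785  0.531  0.569  2.108 -0.485  0.631 -1.202]
from [0.4607 0.1109 0.1196] [-3.139  0.     0.248] t 29.48
dp [[0.0, 0.001, 0.028], [0.0, 0.001, 0.028], [0.0, 0.001, 0.029], [0.001, 0.002, 0.028], [0.0, 0.001, 0.029]]
rot [[0.0, 0.0, 0.0], [0.0, 0.0, 0.0], [0.0, 0.0, 0.001], [0.0, 0.0, 0.0], [-0.001, 0.0, 0.001]]
maxstep mm 23.213789005675057 deg 0.2545584412271571 end [0.4625 0.1067 0.006 ] [3.141 0.    0.242]
```

>>> move_arm:
  jaw: [100,100,100,100,100,100,255,255,255,255]
  dp:
    - [0,0,0.03]
    - [0,0,0.035]
    - [0,0,0.035]
    - [0,0,0.028]
    - [0,0,0.014]
    - [0,0,0]
    - [0,0,0]
    - [0,0,0]
    - [0,0,0]
    - [0,0,0]
  rotation:
    - [0,0,0]
    - [0,0,0]
    - [0,0,0]
    - [0,0,0]
    - [0,0,0]
    - [0,0,0]
    - [0,0,0]
    - [0,0,0]
    - [0,0,0]
    - [0,0,0]

```text
clock: 30.72
position: [0.4613, 0.1097, 0.0071]
tool_rot: [-3.14, -0.001, 0.251]
force: [-2.2, -0.7, 17.0]
grip_width: 0.0174
```

```bash
python3 - <<'E'
from h import *
s=bot.observe();p=s["position"];r=s["tool_rot"]
up=(p+[0,0,.085],r); plan(*up,3)
plan([.4995,-.047,.09],[np.pi,0,-.118],7,up)
E
```

```text
from [0.4613 0.1097 0.0071] [-3.14e+00 -1.00e-03  2.51e-01] t 30.73
dp [[0.0, 0.0, -0.035], [0.0, 0.0, -0.036], [0.0, 0.0, -0.035]]
rot [[0.0, 0.0, 0.0], [0.0, 0.0, 0.0], [0.0, 0.0, 0.0]]
maxstep mm 28.799999999999997 deg 0.0 end [0.4613 0.1095 0.0919] [-3.14e+00 -1.00e-03  2.51e-01]
from [0.4613 0.1097 0.0071] [-3.14e+00 -1.00e-03  2.51e-01] t 30.73
dp [[0.0, 0.029, 0.0], [0.001, 0.029, 0.0], [0.003, 0.029, 0.0], [0.004, 0.028, 0.001], [0.006, 0.028, 0.0], [0.007, 0.028, 0.001], [0.008, 0.027, 0.0]]
rot [[0.0, 0.0, 0.017], [0.0, 0.0, 0.017], [0.0, 0.0, 0.017], [0.0, 0.0, 0.017], [0.0, 0.0, 0.016], [0.0, 0.0, 0.017], [-0.001, 0.0, 0.016]]
maxstep mm 23.323807579381203 deg 3.06 end [ 0.4992 -0.0466  0.0901] [ 3.141  0.    -0.117]
```

>>> move_arm:
  jaw: [255,255,255,255,255,255,255,255,255,255]
  dp:
    - [0,0,-0.035]
    - [0,0,-0.036]
    - [0,0,-0.035]
    - [0,0.029,0]
    - [0.001,0.029,0]
    - [0.003,0.029,0]
    - [0.004,0.028,0.001]
    - [0.006,0.028,0]
    - [0.007,0.028,0.001]
    - [0.008,0.027,0]
  rotation:
    - [0,0,0]
    - [0,0,0]
    - [0,0,0]
    - [0,0,0.017]
    - [0,0,0.017]
    - [0,0,0.017]
    - [0,0,0.017]
    - [0,0,0.016]
    - [0,0,0.017]
    - [-0.001,0,0.016]

```text
clock: 31.98
position: [0.4991, -0.0477, 0.0894]
tool_rot: [3.14, 0.001, -0.119]
force: [0.9, 0.0, -0.1]
grip_width: 0.0174
```

>>> move_arm:
  jaw: [255,255]
  dp:
    - [0,0,0.02]
    - [0,0,0]
  rotation:
    - [0,0,0]
    - [0,0,0]

```text
clock: 32.22
position: [0.4981, -0.0466, 0.072]
tool_rot: [3.14, 0.003, -0.116]
force: [-0.3, 0.3, -0.7]
grip_width: 0.0177
```

```bash
python3 - <<'E'
from h import *
plan([.4993,-.047,.039],[np.pi,0,-.118],4)
E
```

```text
from [ 0.4981 -0.0466  0.072 ] [ 3.14e+00  3.00e-03 -1.16e-01] t 32.23
dp [[0.0, 0.0, 0.01], [0.001, 0.0, 0.01], [0.0, 0.0, 0.011], [0.001, 0.0, 0.01]]
rot [[0.0, 0.0, 0.0], [0.0, 0.0, 0.0], [0.0, 0.001, 0.0], [0.001, 0.0, 0.001]]
maxstep mm 8.799999999999999 deg 0.2545584412271571 end [ 0.4996 -0.0468  0.0392] [-3.14   0.    -0.119]
```

>>> move_arm:
  jaw: [255,255,255,255,255]
  dp:
    - [0,0,0.01]
    - [0.001,0,0.01]
    - [0,0,0.011]
    - [0,0,0.01]
    - [0,0,0]
  rotation:
    - [0,0,0]
    - [0,0,0]
    - [0,0,0]
    - [0,0,0]
    - [0,0,0]

```text
clock: 32.85
position: [0.4992, -0.0472, 0.0396]
tool_rot: [3.139, 0.002, -0.117]
force: [0.1, 0.6, -1.2]
grip_width: 0.0178
```

```bash
python3 - <<'E'
from h import *
s=bot.observe();print(s["position"],s["force"])
cv2.imwrite("pics/a7.png",crop(grab_frame("scene"),180,125,140,110,5))
E
```

```text
[ 0.49920126 -0.04723181  0.03961871] [ 0.07727316  0.62276222 -1.24723021]
```

View pics/a7.png

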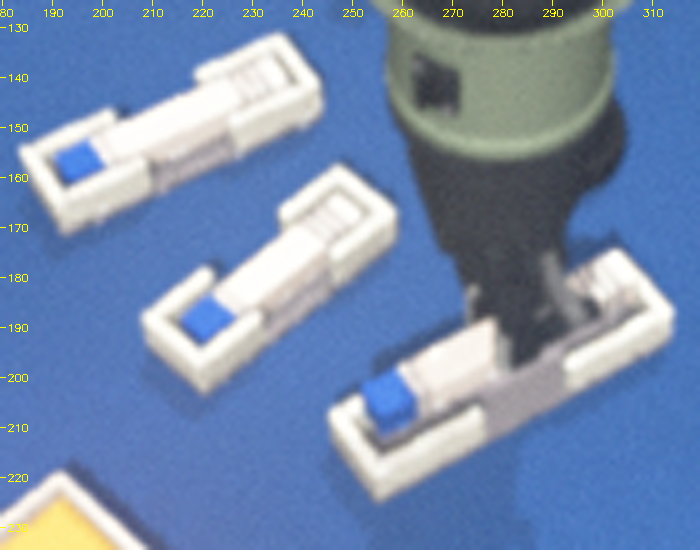

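>>> move_arm:
  jaw: [255,255,255,255,255]
  dp:
    - [0,0,0.008]
    - [0,0,0.008]
    - [0,0,0.008]
    - [0,0,0.007]
    - [0,0,0]
  rotation:
    - [0,0,0]
    - [0,0,0]
    - [0,0,0]
    - [0,0,0]
    - [0,0,0]

```text
clock: 33.52
position: [0.4993, -0.0473, 0.015]
tool_rot: [3.14, 0.002, -0.117]
force: [0.7, -0.3, -1.0]
grip_width: 0.0178
```

>>> move_arm:
  jaw: [255,255,165,165,165,165,165,165,165,165]
  dp:
    - [0,0,0.002]
    - [0,0,0]
    - [0,0,0]
    - [0,0,0]
    - [0,0,0]
    - [0,0,-0.01]
    - [0,0,-0.04]
    - [0,0,-0.06]
    - [0,0,-0.07]
    - [0,0,-0.07]
  rotation:
    - [0,0,0]
    - [0,0,0]
    - [0,0,0]
    - [0,0,0]
    - [0,0,0]
    - [0,0,0]
    - [0,0,0]
    - [0,0,0]
    - [0,0,0]
    - [0,0,0]

```text
clock: 34.78
position: [0.4994, -0.047, 0.216]
tool_rot: [3.14, 0.002, -0.117]
force: [0.6, 1.3, -0.2]
grip_width: 0.0305
```

>>> move_arm:
  jaw: [165,165,165,165,165,165,165]
  dp:
    - [0,-0.04,0]
    - [0,-0.05,0]
    - [0,-0.05,0]
    - [0,-0.05,0]
    - [0,-0.05,0]
    - [0,-0.04,0]
    - [0,0,0]
  rotation:
    - [0,0,0]
    - [0,0,0]
    - [0,0,0]
    - [0,0,0]
    - [0,0,0]
    - [0,0,0]
    - [0,0,0]

```text
clock: 35.65
position: [0.5256, 0.1779, 0.2134]
tool_rot: [3.14, 0.002, -0.114]
force: [-0.4, -0.6, -0.5]
grip_width: 0.0303
```

```bash
python3 - <<'E'
from h import *
t=grab_frame("top");s=grab_frame("scene");print(bot.observe()["position"],bot.observe()["force"])
cv2.imwrite("pics/a8.png",hcat(crop(s,180,125,140,110,3),crop(t,290,190,120,92,3.1)))
cv2.imwrite("pics/a8t.png",t)
E
```

```text
[0.52573744 0.17513649 0.21365233] [ 0.644263   -0.6997507  -0.18528398]
```

View pics/a8.png

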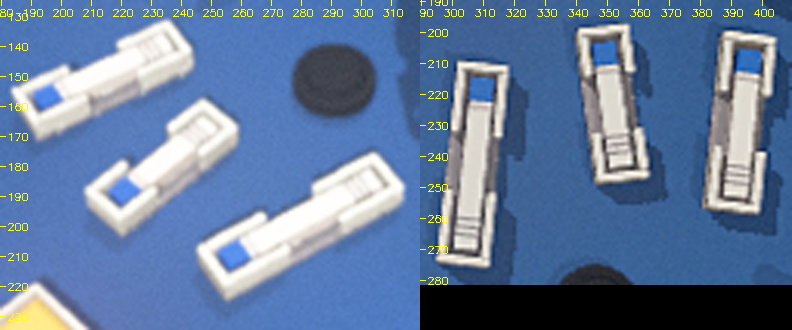

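All three carvers lie flat inside their cradles in both views: long cap at about (309,218), short at (349,206) and medium at (395,209) in the top picture. The arm is clear of them, so I am handing in.

```bash
python3 -c "
from workcell import workorder; print(workorder.job_done())"
```

```text
the job is handed in; nothing more can be done
None
```

I took the short and the long carver out of the stand. Each was laid on the bench, taken again by its middle and lowered into the cradle of its own length. I handed the job in at about 36 s of the 72 s allowed.

**Last checks:** The final pictures from both cameras show all three carvers flat between the walls of their cradles, with the medium carver where it was. Neither carver met any contact force as it was lowered in. At the end the gripper was open at 0.21 m height, away from the cradles, with the force reading near zero.

**Not confirmed:**
- I judged the final seating by eye and did not measure the offsets along or across the cradles. The grasp positions were within about 1–2 mm of the cradle centres I had found.
- I did not take a last picture of the brush, jar, cast or the other bystanders. No unexpected contact force showed during the moves, but that reading covers only the tool. At the first lay-down the wrist passed near the jar and I could not rule out contact there.
- The two estimates of the long cradle's angle differed by about 0.03 rad. Triangulated heights were up to about 11 mm off the text's figures, with the worst at the stand's top corners, so I used the text's heights for the moves.

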